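Fit the water filter sleeve and set the selector

TASK

Fit the filter: put the loose white sleeve upright over the steel spigot of the water filter dock and push it down, pressing the stiff seat collar with it, until it is fully home. Then turn the dock's selector knob clockwise until its narrow nose points at the raised mark on the dock, and leave both there. Do not shift or tip the other things on the counter.

Things in the scene. Friction and masses are not known exactly. Their poses are not given: they have to be found in the camera images.
- sleeve: The loose filter sleeve: a plain white plastic tube, open at both ends, 52 mm outside diameter, 37 mm bore, 120 mm tall, 130 to 240 g. It stands upright on the counter. Origin: centre of its underside; z runs up its axis. Both ends are alike, but keep the end that stands down at the start down.
- dock: Water filter dock, fixed to the counter: white plastic block 150 mm (its x) by 290 mm (its y) by 45 mm high. Origin: centre of its underside; at yaw 0 its +x points away from the robot, +y to the robot's left (yaw up to 0.35 rad). On its top the upright steel spigot stands at x 0, y -75 mm, the selector knob at x 0, y +75 mm. A 20 mm stub pipe, 22 mm up, sticks 28 mm out of its +x face.
- home (a point): Point on the spigot's axis, 48 mm above the counter, where the centre of the sleeve's underside lies when the sleeve is fully home. z up, axes as the dock. The spigot is 34 mm in diameter, its top 17 mm taper to 16 mm diameter.
- spigot_tip (a point): The top of the spigot, on its axis, 65 mm above home (113 mm above the counter).
- collar (a joint): Seat collar: aluminium ring, 64 mm diameter, sliding on the spigot's foot. Value in m: 0 = up, as at the start (top 16 mm above home), 0.016 = fully down (top at home). Pushed by the sleeve's lower end; stiff (about 9 N to start, 10 N at 20 mm/s), no spring, stays where pushed; the sleeve's weight alone does not move it.
- knob (a joint): Selector knob angle in rad, growing clockwise seen from above, range 0 to 2.6. At 0 the nose points along the dock's -y (towards the spigot); at 1.571 along the dock's -x, at the mark. Starts between 0.15 and 0.75, turns with light friction (0.06 N m), stays where it is left.
- knob_grip (a point): Point to grip on the knob's vertical axis, 75 mm above the counter. Knob: grey disc, 68 mm diameter, top 59 mm above the counter; across it an upright black bar 18 mm thick, 42 mm long, 30 mm tall (top 89 mm above the counter). One end of the bar continues as a narrow nose, 6 mm thick and 12 mm long: the pointer. The point turns with the knob, its -y along the nose.
- index_mark (a point): Middle of the one raised mark on the dock's top, beside the knob on the dock's -x side: a dark rib 18 mm long, 6 mm wide, 4 mm high, pointing at the knob's axis, 50 mm from that axis.
- jar: Bystander: closed glass sauce jar, 68 mm diameter, 95 mm tall, origin under its centre. It and the sleeve may have changed places.
- detergent: Bystander: yellow plastic detergent bottle, 72 mm diameter, 210 mm tall, origin under its centre.
- takeout: Bystander: closed white takeout container 118 x 158 x 50 mm, origin under its centre.
- mug: Bystander: white mug, 82 mm diameter, 95 mm tall, handle to its +y, origin under its centre.
Things that resemble listed ones, but are neither listed nor needed, are in the scene too. Leave any orange, pink or purple look-alike of the sleeve alone.

How it is judged (in metres and radians):
On the way, in this order (a step that is already met when the one before it is completed fails the run):
1. the sleeve is over the spigot, its lower end below the spigot's tip, the collar still up (horizontal distance between sleeve and home below 0.005 m and z of sleeve in the frame of home below 0.045 m and value of joint collar below 0.01 m), for 0.05 s.
2. the sleeve is fully home on the spigot, with the collar pressed down (horizontal distance between sleeve and home below 0.005 m and z of sleeve in the frame of home below 0.004 m and angle between sleeve's own z axis and vertical below 0.06 rad and value of joint collar above 0.013 m), for 0.2 s.
3. the knob's nose points at the mark (within 0.14 rad) (value of joint knob between 1.431 and 1.711 rad), for 0.2 s.
At the end, for the whole second after the job is handed in: Sleeve at rest on the spigot, within 5 mm of its axis, upright (0.06 rad), underside under 4 mm above home, collar pressed at least 13 of 16 mm; knob at 1.571 within 0.14 rad; jar, detergent, takeout container and mug within 30 mm of their start (all of step 2 and all of step 3 and linear speed of sleeve below 0.01 m/s and distance of each of jar, detergent, takeout, mug from where it was at the start of the episode below 0.03 m); the robot touches nothing.
It fails at once if the jar is shifted more than 30 mm or tipped (distance of jar from where it was at the start of the episode above 0.03 m or angle between jar's own z axis and vertical above 0.3 rad).
It fails at once if the detergent is shifted more than 30 mm or tipped (distance of detergent from where it was at the start of the episode above 0.03 m or angle between detergent's own z axis and vertical above 0.3 rad).
It fails at once if the takeout is shifted more than 30 mm or tipped (distance of takeout from where it was at the start of the episode above 0.03 m or angle between takeout's own z axis and vertical above 0.3 rad).
It fails at once if the mug is shifted more than 30 mm or tipped (distance of mug from where it was at the start of the episode above 0.03 m or angle between mug's own z axis and vertical above 0.3 rad).
It also fails if it takes over 61 s, if anything falls off the work surface, if the arm or the gripper's body presses on something with over 40 N, if the wrist force passes 120 N, or if a joint passes its speed limit or range.

ROBOT

A 6-joint arm with a two-finger parallel gripper is mounted at the origin on the work surface. World frame = base frame: x ahead of the robot, y to its left, z up, the work surface at z = 0. Lengths are in m, angles in degrees, forces in N, time in s.
With the tool pointing down it reaches from about 0.4 to 0.825 m from the base axis. Payload 7 kg.
Tool frame: the origin (TCP) lies at the centre of the arm's flange, where the gripper is bolted on; the fingertips stand 178 mm ahead of it and the grasp point (between the pads) lies 159 mm ahead of it; z points along the fingers, y is the line along which they close (so a half turn about z gives the same grasp; the last joint's range is limited). The gripper opens to 88 mm and grips with 3 to 60 N. Pads are 19 mm wide; open, the fingers measure 130 mm over their backs; the gripper's body (78 mm by 193 mm) begins 47 mm behind the grasp point.
Start: joints at [-60.499, 20.546, 0.682, 0, -70.136, -16.507], TCP at [0.152, -0.658, 0.405] pointing down, gripper open.
Joint ranges: [-176.03, 176.03], [-82.01, 121.73], [-58.28, 71.71], [-173.87, 95.51], [-174.79, -0.11], [-173.66, 173.66]. Speed limits (degrees/s): [136.94, 136.94, 172.46, 180, 180, 180].

INTERFACE

Orientations are given as [roll, pitch, yaw] about the fixed x, y, z axes, in that order (R = Rz(yaw) Ry(pitch) Rx(roll)).
In Python, from plant import telemetry, snapshot, workorder, nets gives the robot as it stands.
- The arm moves only by the shell command python3 -m creep 'ROWS'. ROWS is JSON, a list that holds one entry, the list of rows, each a list of 5 numbers: the shift along the tool's x, y, z normalised to -1 to 1, where 1 is 0.2 m, then the turn about the tool's z normalised to -1 to 1, where 1 is pi/2 rad, then the opening, from 0 (shut) to 1 (fully open). In form: [[[x, y, z, spin, hand], ...]]. A call has 1 to 8 rows; each row shifts and turns the commanded pose from where the row before left it, along the tool's axes as they then stand; what a row does not reach is not made up. A row lasts 1/12 s, in which the tool goes at most 41.7 mm and 7.16 degrees, less where a joint would pass 70% of its speed; a pose out of reach is approached as far as the arm can. A call with a number of a shift or a turn outside -1 to 1 is refused whole. A call with a gripper value outside its range is refused whole. The fingers move at their own pace and stop on an object; the grip force is fixed at half the most. Time passes only in rows, so rows that do not move let the fingers close. It gives the time, the measured TCP pose, the force, the opening and the grip force at its end, in the units of the state.
- telemetry.get_obs(): the state, without advancing time (a new reading comes with each control period).
- snapshot(name): name is "scene" or "top" or "wrist"; returns a dict with "frame" (400x640x3 uint8, red, green, blue), "fx", "fy", "cx", "cy" (pixels), "k1" (the pictures are not rectified: a ray, as slopes to the right and down, at radius r is drawn at 1 + k1 r^2 times it, then the intrinsics apply), "rvec" (rotation vector, rad) and "tvec" (3), from world to camera coordinates, as OpenCV has them; the wrist camera has in their place "mount" (4x4, takes a point from camera to tool coordinates, whose origin is the TCP and whose axes are the flange's). Camera axes: x right, y down, z forward; pixel columns grow to the right and rows downward; lengths in m; the calibration is good to about 2 mm. A picture is of the moment at which its call begins: read the wrist's pose just before it. There is no depth.
- workorder.close_job(): hands the job in; it is judged then, once.
Trained networks look in a picture, given as the dict that the camera call returned (one of the last four; its "shot" number tells which), for a name from the list of things; names that differ only in an ending like _2 or _b are one class to them, and where a whole thing is asked for, a point or a joint stands for the part that bears it (a point fixed in the world has none). Each returns a list of dicts, best first, with "confidence" (0 to 1); they miss things now and then, are a little off and sometimes report something else, mostly with a low value. They report only what shows in the picture. A call takes as long as a camera call. They do not tell look-alikes from the thing itself.
- nets.find_in(picture, query): "uv" ([column, row] in pixels, amid what is visible of it).
- nets.masks_of(picture, query): "region" (400x640 bool, what is visible of it) and "uv" ([column, row] in pixels, amid what is visible of it).
- nets.landmark_of(picture, query): "uv" ([column, row] in pixels: a listed point, or the origin of a listed thing).
The state is a dict: "clock": time; "joint_pos": joint angles; "qvel": joint speeds; "tau": joint torques, N m; "tool_pos": TCP position; "orientation": TCP orientation; "force": force on the tool from outside, world axes, zero at the start; "moment": the same for the moment, N m; "opening": finger opening in m; "gripper_force": force on a finger pad.
Only numpy, scipy, OpenCV 4.12 (cv2) and the standard library are available. Lean on these libraries where they do the work, as an engineer would, in place of code of your own. Each camera call takes 0.05 s, during which the arm holds its last target. There are 200 camera calls.

## Working session

There is one attempt and no reset: what is moved stays moved. The work goes in short steps, Python scripts to look and compute and a shell command to move; the robot and the scene stay as the last step left them, time stands still between calls to the robot, and variables do not carry over. Pictures are saved under pics/ and viewed, at most 10 in all, crops included, and the job is handed in when it is done.

```bash
ls; mkdir -p pics
python3 - <<'E'
from plant import telemetry, snapshot, nets
import cv2,numpy as np
o=telemetry.get_obs();print(o)
for n in("scene","top"):
    s=snapshot(n);cv2.imwrite(f"pics/{n}0.png",s["frame"][:,:,::-1])
    print(n,{k:s[k] for k in s if k!="frame"})
    for q in("sleeve","dock","jar","detergent","takeout","mug","knob"):
        print(q,[(np.round(d["uv"]),round(d["confidence"],2)) for d in nets.find_in(s,q)])
    for q in("sleeve","home","spigot_tip","knob_grip","index_mark","dock"):
        print("L",q,[(np.round(d["uv"],1),round(d["confidence"],2)) for d in nets.landmark_of(s,q)])
E
```

```text
pics
{'clock': 0.0, 'joint_pos': array([-6.04978202e+01,  2.05939972e+01,  6.33080368e-01, -2.01787313e-02,
       -7.01353494e+01, -1.65094895e+01]), 'qvel': array([-0.03506945, -0.04246251,  0.01127721, -0.05513318, -0.10757144,
        0.02612861]), 'tau': array([-2.16271983e-04, -5.82713413e+01,  2.93057799e+01,  6.99729100e+00,
        6.75010946e-03, -1.94868935e-04]), 'tool_pos': array([ 0.15174624, -0.65752815,  0.40368805]), 'orientation': array([ 1.79902312e+02, -9.17211033e-03, -1.67014175e+02]), 'force': array([-0.05884411, -0.21318789,  0.67786303]), 'moment': array([ 0.01615997, -0.00051783, -0.02312199]), 'gripper_force': 0.0, 'opening': 0.08754530607611069}
scene {'fx': 438.02149154942373, 'fy': 438.02149154942373, 'cx': 311.7020409127319, 'cy': 201.1113667029049, 'k1': -0.06481764310473387, 'rvec': array([ 1.63696151,  1.84649983, -0.79594818]), 'tvec': array([ 0.05566798, -0.32367299,  1.75162008]), 'shot': 1}
sleeve [(array([236., 209.]), 0.73), (array([202., 207.]), 0.66), (array([210., 243.]), 0.65), (array([173., 200.]), 0.58)]
dock [(array([328., 224.]), 0.57)]
[... 984 characters left out ...]
406., 138.]), 0.88), (array([461., 188.]), 0.81), (array([391., 177.]), 0.75), (array([426., 176.]), 0.66), (array([434., 144.]), 0.57)]
dock [(array([294., 199.]), 0.77)]
jar [(array([430., 257.]), 0.72)]
detergent [(array([368., 130.]), 0.97)]
takeout [(array([169., 262.]), 0.79)]
mug [(array([279., 134.]), 0.87)]
knob [(array([272., 203.]), 0.71)]
L sleeve [(array([426.6, 151.9]), 0.89), (array([400.2, 146.6]), 0.79), (array([417.1, 180.9]), 0.66), (array([452.8, 193.3]), 0.65), (array([387.2, 181.6]), 0.61)]
L home [(array([322.6, 194.1]), 0.62)]
L spigot_tip [(array([324.8, 192. ]), 0.97)]
L knob_grip []
L index_mark [(array([271.1, 218.8]), 0.61)]
L dock [(array([296.4, 200.6]), 0.75)]
```

Run:
```python
import cv2,numpy as np
a=cv2.imread("pics/scene0.png")[130:290,150:480];b=cv2.imread("pics/top0.png")[80:300,130:490]
b=cv2.resize(b,None,fx=2.2,fy=2.2,interpolation=cv2.INTER_CUBIC);cv2.imwrite("pics/topc.png",b)
cv2.imwrite("pics/scenec.png",cv2.resize(a,None,fx=2.4,fy=2.4,interpolation=cv2.INTER_CUBIC))
```

```text
(no output)
```

View pics/topc.png

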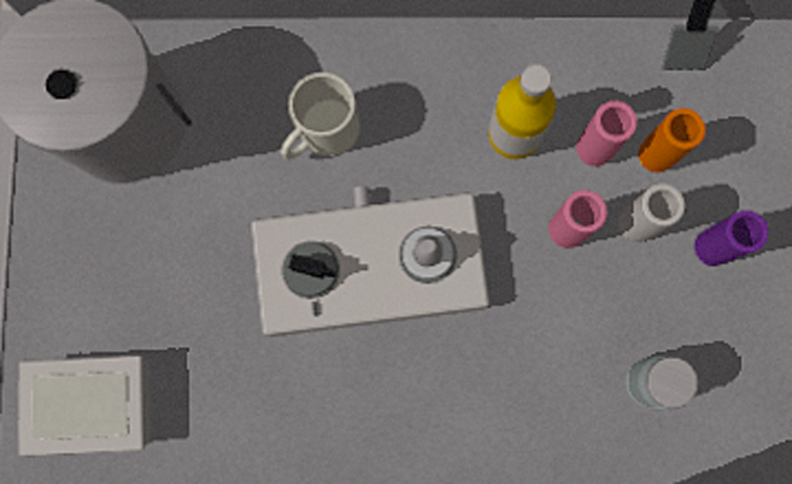

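View pics/scenec.png

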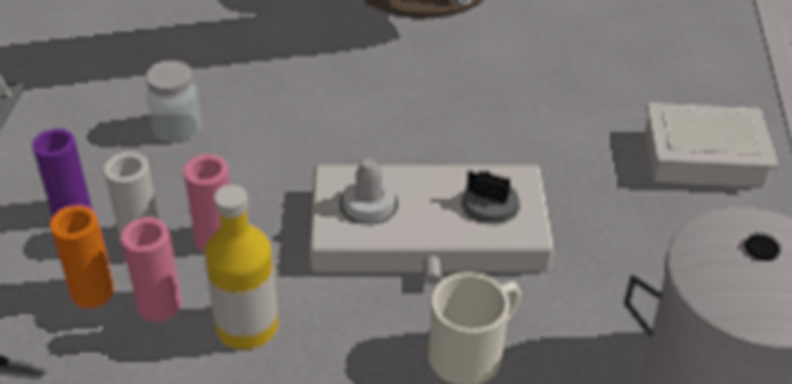

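White sleeve: top px (429,175), scene px (204,209). Look-alikes: pink at top px (406,138) and (391,177), orange at (434,144), purple at (461,188). By the description I take the white one; the jar is at (430,257).

```bash
cat > h.py <<'E'
import numpy as np,cv2
from scipy.spatial.transform import Rotation as R
from plant import telemetry,snapshot,nets
def pose(s,o=None):
    """camera->world rotation, camera centre"""
    if "mount" in s:
        Rt=R.from_euler("xyz",o["orientation"],degrees=True).as_matrix();M=s["mount"]
        return Rt@M[:3,:3],Rt@M[:3,3]+o["tool_pos"]
    Rc=cv2.Rodrigues(s["rvec"])[0];return Rc.T,-Rc.T@s["tvec"]
def ray(s,uv,P):
    K=np.array([[s["fx"],0,s["cx"]],[0,s["fy"],s["cy"]],[0,0,1]])
    x=cv2.undistortPoints(np.array([[uv]],float),K,np.array([s["k1"],0,0,0.]))[0,0]
    d=P[0]@[x[0],x[1],1];return P[1],d/np.linalg.norm(d)
def tri(rs):
    A=sum(np.eye(3)-np.outer(d,d) for c,d in rs);b=sum((np.eye(3)-np.outer(d,d))@c for c,d in rs)
    p=np.linalg.solve(A,b);return p,max(np.linalg.norm(np.cross(p-c,d)) for c,d in rs)
def atz(r,z): c,d=r;return c+d*(z-c[2])/d[2]
def proj(s,P,X):
    K=np.array([[s["fx"],0,s["cx"]],[0,s["fy"],s["cy"]],[0,0,1]]);Rc=P[0].T
    return cv2.projectPoints(np.atleast_2d(X).astype(float),cv2.Rodrigues(Rc)[0],-Rc@P[1],K,np.array([s["k1"],0,0,0.]))[0][:,0]
E
python3 - <<'E'
from h import *
a=snapshot("scene");b=snapshot("top");A=pose(a);B=pose(b);np.set_printoptions(precision=4,suppress=True)
for n,u,v in[("sleeve",(209.2,225.7),(417.1,180.9)),("tip",(304.1,200.6),(324.8,192)),("home",(304.1,210.6),(322.6,194.1)),("mark",(351.1,200.5),(271.1,218.8))]:
    print(n,*tri([ray(a,u,A),ray(b,v,B)]))
for n,v in[("whiteB",(417.1,180.9)),("pinkN",(400.2,146.6)),("orange",(426.6,151.9)),("pinkS",(387.2,181.6)),("purple",(452.8,193.3))]: print(n,atz(ray(b,v,B),0))
for q in("jar","detergent","takeout","mug"):
    for s,P in((a,A),(b,B)):
        l=nets.landmark_of(s,q)
        if l: print(q,atz(ray(s,l[0]["uv"],P),0),l[0]["confidence"])
o=telemetry.get_obs();s=snapshot("wrist");print(s["mount"],s["fx"],s["k1"])
cv2.imwrite("pics/w0.png",s["frame"][:,:,::-1])
E
```

```text
sleeve [ 0.6367 -0.2885  0.0082] 0.002268243096368088
tip [ 0.5884 -0.0128  0.0991] 0.001410078737280946
home [ 0.5893 -0.01    0.0604] 0.001257713115876573
mark [0.5219 0.1282 0.0557] 0.004884524135459912
whiteB [ 0.6379 -0.2884  0.    ]
pinkN [ 0.7424 -0.2419  0.    ]
orange [ 0.7262 -0.3208  0.    ]
pinkS [ 0.6359 -0.1997 -0.    ]
purple [ 0.6007 -0.3931  0.    ]
jar [ 0.4227 -0.3119 -0.    ] 0.8
jar [ 0.4306 -0.2979  0.    ] 0.9
detergent [ 0.7592 -0.1287  0.    ] 0.94
detergent [ 0.7687 -0.1268  0.    ] 0.61
takeout [0.3991 0.4303 0.    ] 0.83
takeout [0.3973 0.4167 0.    ] 0.9
mug [ 0.7684  0.1264 -0.    ] 0.8
mug [0.7755 0.1249 0.    ] 0.94
[[-0.0012 -0.9579 -0.287   0.0773]
 [ 1.     -0.0011 -0.0006 -0.0001]
 [ 0.0002 -0.287   0.9579  0.0198]
 [ 0.      0.      0.      1.    ]] 287.8513418389565 0.007296847076015296
```

```bash
R='[-0.174,0.079,0,0,1]'; python3 -m creep '[[[-0.174,0.079,0,0,1],[-0.174,0.079,0,0,1],[-0.174,0.079,0,0,1],[-0.174,0.079,0,0,1],[-0.174,0.079,0,0,1],[-0.174,0.079,0,0,1],[-0.174,0.079,0,0,1],[-0.174,0.079,0,0,1]]]'
python3 -m creep '[[[-0.174,0.079,0,0,1],[-0.174,0.079,0,0,1],[-0.174,0.079,0,0,1],[-0.174,0.079,0,0,1],[-0.174,0.079,0,0,1],[-0.174,0.079,0,0,1],[-0.174,0.079,0,0,1],[-0.174,0.079,0,0,1]]]'
python3 -m creep '[[[0,0,0,-0.075,1],[0,0,0,-0.075,1],[0,0,0,-0.075,1],[0,0,0,-0.075,1],[0,0,0,0,1],[0,0,0,0,1]]]'
cat > look.py <<'E'
import sys
from h import *
np.set_printoptions(precision=4,suppress=True)
o=telemetry.get_obs();s=snapshot("wrist");P=pose(s,o)
print(o["clock"],o["tool_pos"],o["orientation"],o["opening"])
np.savez("look_%s.npz"%sys.argv[1],c=P[1],R=P[0],f=s["frame"])
cv2.imwrite("pics/w_%s.png"%sys.argv[1],s["frame"][:,:,::-1])
for q in sys.argv[2:]:
    for d in nets.landmark_of(s,q): print(q,np.round(d["uv"],1),round(d["confidence"],2),[atz(ray(s,d["uv"],P),z)[:2] for z in (0,.048,.113)])
    for d in nets.masks_of(s,q)[:5]:
        ys,xs=np.nonzero(d["region"]); print("M",q,np.round(d["uv"]),d["confidence"],len(xs),xs.min(),xs.max(),ys.min(),ys.max(),np.round(s["frame"][d["region"]].mean(0)))
E
python3 look.py a sleeve
```

```text
clock: 2.62
tool_pos: [0.3958, -0.4705, 0.405]
orientation: [-180.0, 0.0, -167.0]
force: [0.7, -0.3, 0.2]
opening: 0.0879
gripper_force: 0.0
clock: 3.28
tool_pos: [0.6388, -0.2847, 0.4049]
orientation: [-180.0, 0.0, -167.0]
force: [0.5, -0.6, 1.9]
opening: 0.0875
gripper_force: 0.0
clock: 3.78
tool_pos: [0.6375, -0.2861, 0.4046]
orientation: [180.0, -0.0, -140.2]
force: [-0.0, 0.5, 0.1]
opening: 0.0879
gripper_force: 0.0
3.7833 [ 0.6375 -0.2861  0.4046] [ 179.9945   -0.0033 -140.2148] 0.08790142851816801
sleeve [297.8 235. ] 0.95 [array([ 0.7376, -0.245 ]), array([ 0.7177, -0.2564]), array([ 0.6908, -0.2718])]
sleeve [312.9 159.4] 0.73 [array([ 0.6373, -0.2987]), array([ 0.6299, -0.3034]), array([ 0.62  , -0.3097])]
sleeve [256.2 197.8] 0.71 [array([ 0.7302, -0.3254]), array([ 0.7112, -0.3267]), array([ 0.6856, -0.3286])]
sleeve [269.7  90.9] 0.66 [array([ 0.6046, -0.3958]), array([ 0.6014, -0.3884]), array([ 0.5969, -0.3783])]
sleeve [368.9 199. ] 0.63 [array([ 0.6305, -0.2025]), array([ 0.624 , -0.2192]), array([ 0.6152, -0.2418])]
M sleeve [291. 253.] 0.93 1994 265 314 223 307 [176. 110. 133.]
M sleeve [312. 177.] 0.91 2709 284 338 142 210 [185. 182. 181.]
M sleeve [246.  83.] 0.82 3409 216 289 51 115 [118.  71. 149.]
M sleeve [245. 211.] 0.77 2157 203 271 182 245 [201. 116.  46.]
M sleeve [378. 219.] 0.62 2740 351 412 183 258 [175. 113. 135.]
```

```bash
cat > fit.py <<'E'
from h import *
from scipy.optimize import minimize
def hull(s,P,x,y,z0,r,h):
    t=np.linspace(0,2*np.pi,48);c=np.c_[x+r*np.cos(t),y+r*np.sin(t)]
    X=np.r_[np.c_[c,np.full(48,z0)],np.c_[c,np.full(48,z0+h)]]
    return cv2.convexHull(proj(s,P,X).astype(np.float32))
def iou(views,x,y,z0,r,h):
    t=0
    for s,P,m in views:
        H=hull(s,P,x,y,z0,r,h);M=np.zeros(m.shape,np.uint8);cv2.fillConvexPoly(M,np.round(H*16).astype(np.int32),1,shift=4);M=M>0
        t+=(M&m).sum()/(M|m).sum()
    return t/len(views)
E
python3 - <<'E'
from fit import *
o=telemetry.get_obs();V={}
for n,u in(("scene",(204,209)),("top",(428,176)),("wrist",(312,177))):
    s=snapshot(n);P=pose(s,o)
    d=[d for d in nets.masks_of(s,"sleeve") if np.hypot(*(np.array(d["uv"])-u))<12]
    if d: V[n]=(s,P,d[0]["region"])
    else: print("no",n)
for k in[[n] for n in V]+[list(V)]:
    f=minimize(lambda p:-iou([V[n] for n in k],p[0],p[1],p[2],.026,.12),[.637,-.288,0],method="Nelder-Mead",options=dict(initial_simplex=[[.637,-.288,0],[.645,-.288,0],[.637,-.28,0],[.637,-.288,.01]]))
    print(k,f.x.round(4),-f.fun)
s,P,m=V["wrist"];im=s["frame"][:,:,::-1].copy();cv2.polylines(im,[hull(s,P,*f.x,.026,.12).astype(int)],1,(0,255,0));cv2.imwrite("pics/wfit.png",im)
E
```

```text
no top
['scene'] [ 0.6435 -0.2917  0.0058] 0.6772554002541296
['wrist'] [ 0.6399 -0.2948 -0.0093] 0.9396240057845264
['scene', 'wrist'] [ 0.6385 -0.2953 -0.0044] 0.7976908749796073
```

View pics/wfit.png

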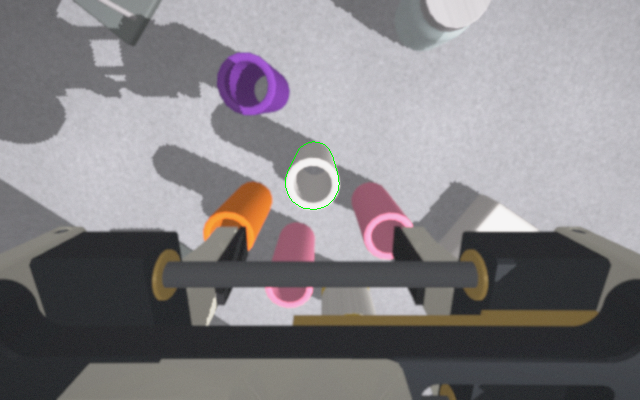

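The close view confirms it: plain white tube at wrist px (312,177), with pinks at (291,265) and (380,220), orange at (240,215), purple at (250,83). The silhouette fit is good.

```bash
python3 -m creep '[[[0.012,-0.016,0.1,0,1],[0.012,-0.016,0.1,0,1],[0,0,0.1,0,1],[0,0,0.07,0,1],[0,0,0,0,1],[0,0,0,0,1]]]'
python3 - <<'E'
from fit import *
o=telemetry.get_obs();s=snapshot("wrist");P=pose(s,o);print(o["tool_pos"])
for d in nets.masks_of(s,"sleeve"):
    if s["frame"][d["region"]].std(1).mean()>10: continue
    m=d["region"];print(d["uv"],m.sum())
    for z in(0,None):
        g=lambda p:-iou([(s,P,m)],p[0],p[1],(p[2] if z is None else 0),.026,.12)
        f=minimize(g,[.637,-.29,0],method="Nelder-Mead",options=dict(initial_simplex=[[.637,-.288,0],[.645,-.288,0],[.637,-.28,0],[.637,-.288,.01]]));print(f.x.round(4),-f.fun)
    f0=R.from_euler("xyz",o["orientation"],degrees=True).as_matrix()
    print("tool xy offset",f0.T@(np.r_[f.x[:2],0]-np.r_[o["tool_pos"][:2],0]))
im=s["frame"][:,:,::-1].copy();cv2.imwrite("pics/w2.png",im)
E
```

```text
clock: 4.73
tool_pos: [0.6379, -0.2942, 0.3302]
orientation: [179.9, -0.1, -140.0]
force: [0.1, 0.1, -0.1]
opening: 0.0877
gripper_force: 0.0
[ 0.63785053 -0.29421852  0.33017939]
[318.3, 207.9] 5159
[ 0.6373 -0.2968  0.0092] 0.9518094534711965
[ 0.6396 -0.2951 -0.0058] 0.9892204042348411
tool xy offset [-8.20623547e-04 -1.80840976e-03 -2.93646705e-06]
```

```bash
python3 -m creep '[[[0,-0.008,0.08,0,1],[0,0,0.08,0,1],[0,0,0.08,0,1],[0,0,0.08,0,1],[0,0,0.06,0,1],[0,0,0,0,1],[0,0,0,0,1],[0,0,0,0,0.4]]]'
python3 -m creep '[[[0,0,0,0,0],[0,0,0,0,0],[0,0,0,0,0],[0,0,0,0,0],[0,0,0,0,0],[0,0,0,0,0],[0,0,0,0,0],[0,0,0,0,0]]]'
```

```text
clock: 5.5
tool_pos: [0.6395, -0.2955, 0.2561]
orientation: [-179.9, 0.1, -140.0]
force: [-0.8, 0.3, 0.1]
opening: 0.0849
gripper_force: 0.0
clock: 6.17
tool_pos: [0.639, -0.2954, 0.2549]
orientation: [-180.0, 0.0, -140.0]
force: [-0.9, 1.6, 1.9]
opening: 0.051
gripper_force: 30.0
```

```bash
python3 -m creep '[[[0,0,-0.06,0,0],[0,0,-0.1,0,0],[0,0,-0.1,0,0],[0,0,-0.1,0,0],[0,0,-0.1,0,0],[0,0,-0.1,0,0],[0,0,-0.1,0,0],[0,0,-0.1,0,0]]]'
python3 -m creep '[[[-0.082,0.149,0,0,0],[-0.082,0.149,0,0,0],[-0.082,0.149,0,0,0],[-0.082,0.149,0,0,0],[-0.082,0.149,0,0,0],[-0.082,0.149,0,0,0]]]'
python3 -m creep '[[[-0.13,0.067,0,0,0],[-0.13,0.067,0,0,0],[-0.13,0.067,0,0,0],[-0.13,0.067,0,0,0],[-0.13,0.067,0,0,0],[0,0,0,0,0],[0,0,0,0,0]]]'
python3 look.py b spigot_tip home knob_grip index_mark collar knob dock
```

```text
clock: 6.83
tool_pos: [0.6386, -0.2953, 0.4082]
orientation: [180.0, -0.0, -140.0]
force: [1.2, -0.4, -1.5]
opening: 0.0509
gripper_force: 30.0
clock: 7.33
tool_pos: [0.5985, -0.0938, 0.4073]
orientation: [180.0, 0.0, -140.0]
force: [0.7, 0.8, -1.6]
opening: 0.0507
gripper_force: 30.0
clock: 7.92
tool_pos: [0.6561, 0.0413, 0.4065]
orientation: [180.0, -0.0, -139.9]
force: [-0.1, -0.2, -2.3]
opening: 0.051
gripper_force: 30.0
7.9167 [0.6561 0.0413 0.4065] [ 179.9733   -0.0415 -139.8852] 0.05096189171347685
spigot_tip [322.2  93.4] 0.73 [array([ 0.5832, -0.0161]), array([ 0.585 , -0.0152]), array([ 0.5873, -0.014 ])]
M spigot_tip [366. 122.] 0.7 31658 239 506 0 230 [205. 203. 202.]
home [320.8  96.7] 0.59 [array([ 0.5874, -0.0149]), array([ 0.5886, -0.0142]), array([ 0.5903, -0.0132])]
M home [366. 121.] 0.77 31911 238 505 0 230 [205. 203. 202.]
knob_grip [432.6 176.4] 0.86 [array([0.5681, 0.1704]), array([0.5717, 0.1481]), array([0.5766, 0.118 ])]
M knob_grip [425. 170.] 0.76 2729 398 457 141 197 [91. 93. 94.]
M knob_grip [366. 121.] 0.29 31865 238 506 0 230 [205. 203. 202.]
index_mark [453.3 132.9] 0.75 [array([0.5097, 0.1482]), array([0.5206, 0.1287]), array([0.5353, 0.1023])]
M index_mark [367. 126.] 0.78 31641 238 506 0 230 [205. 203. 202.]Traceback (most recent call last):
  File "look.py", line 9, in <module>
    for d in nets.landmark_of(s,q): print(q,np.round(d["uv"],1),round(d["confidence"],2),[atz(ray(s,d["uv"],P),z)[:2] for z in (0,.048,.113)])
             ~~~~~~~~~~~~~~~~^^^^^
ValueError: it knows: detergent, dock, home, index_mark, jar, knob_grip, mug, sleeve, spigot_tip, takeout
```

View pics/w_b.png

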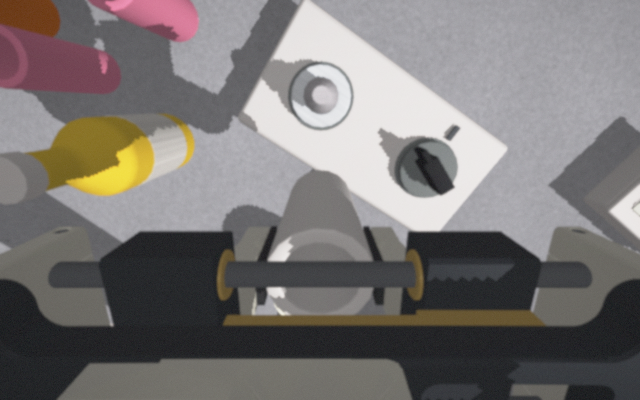

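Wrist view: spigot at (321,95), knob at (427,168), mark at (453,131), sleeve held straight at (320,230). Spigot axis ≈ (0.588, −0.014), dock yaw ≈ 0.12 rad.

```bash
python3 -m creep '[[[0.11,0.002,0,0,0],[0.11,0.002,0,0,0],[0.11,0.002,0,0,0],[0.11,0.002,0,0,0],[0,0,0,0,0],[0,0,0,0,0]]]'
python3 -m creep '[[[0,0,0.06,0,0],[0,0,0.06,0,0],[0,0,0.06,0,0],[0,0,0.04,0,0],[0,0,0.03,0,0],[0,0,0,0,0],[0,0,0,0,0]]]'
python3 - <<'E'
from h import *
for n in("scene","top"):
    s=snapshot(n);f=s["frame"][:,:,::-1];c=f[150:260,240:400] if n=="scene" else f[130:250,240:400]
    cv2.imwrite(f"pics/{n}1.png",cv2.resize(c,None,fx=3,fy=3))
a=cv2.imread("pics/scene1.png");b=cv2.imread("pics/top1.png");cv2.imwrite("pics/both1.png",np.vstack([a,b])[:600])
E
```

```text
clock: 8.87
tool_pos: [0.5868, -0.0165, 0.4075]
orientation: [-180.0, 0.1, -140.1]
force: [0.3, -0.1, -1.4]
opening: 0.0509
gripper_force: 30.0
clock: 9.45
tool_pos: [0.5878, -0.0155, 0.3567]
orientation: [-180.0, -0.0, -140.0]
force: [-0.4, 0.3, -1.7]
opening: 0.0508
gripper_force: 30.0
```

View pics/scene1.png

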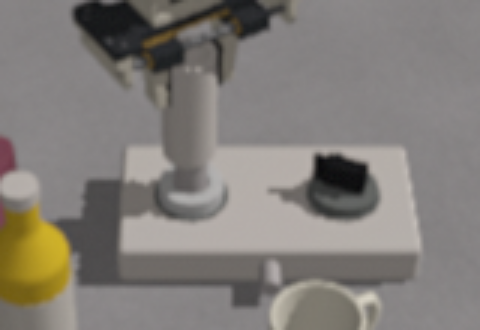

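The sleeve (crop 190,120) sits over the spigot (193,180), aligned, with the tip inside and no contact force. Going deeper gently.

```bash
python3 -m creep '[[[-0.005,0.005,0.02,0,0],[0,0,0.02,0,0],[0,0,0.02,0,0],[0,0,0.025,0,0],[0,0,0,0,0],[0,0,0,0,0]]]'
```

```text
clock: 10.05
tool_pos: [0.5879, -0.0141, 0.3393]
orientation: [-180.0, 0.0, -140.0]
force: [1.8, 0.1, -2.9]
opening: 0.0511
gripper_force: 30.0
```

```bash
python3 -m creep '[[[0,0,0.02,0,0],[0,0,0.02,0,0],[0,0,0.02,0,0],[0,0,0.02,0,0],[0,0,0.01,0,0],[0,0,0.01,0,0],[0,0,0.01,0,0],[0,0,0.01,0,0]]]'; python3 -m creep '[[[0,0,0.01,0,0],[0,0,0.01,0,0],[0,0,0.01,0,0],[0,0,0.01,0,0],[0,0,0.01,0,0],[0,0,0.01,0,0],[0,0,0,0,0],[0,0,0,0,0]]]'
```

```text
clock: 10.72
tool_pos: [0.5879, -0.0141, 0.3165]
orientation: [-180.0, 0.1, -140.0]
force: [-0.3, 1.7, 7.9]
opening: 0.0512
gripper_force: 30.0
clock: 11.38
tool_pos: [0.5878, -0.0141, 0.3045]
orientation: [-180.0, 0.1, -140.0]
force: [1.4, 1.2, 6.1]
opening: 0.0508
gripper_force: 30.0
```

```bash
python3 -m creep '[[[0,0,0.008,0,0],[0,0,0.008,0,0],[0,0,0.005,0,0],[0,0,0,0,0],[0,0,0,0,0]]]'; python3 -m creep '[[[0,0,0.008,0,0],[0,0,0.005,0,0],[0,0,0,0,0],[0,0,0,0,0]]]'
```

```text
clock: 11.8
tool_pos: [0.5879, -0.014, 0.3025]
orientation: [-179.9, 0.1, -139.9]
force: [-5.1, 2.9, 22.7]
opening: 0.0508
gripper_force: 30.0
clock: 12.13
tool_pos: [0.5883, -0.0139, 0.3021]
orientation: [-179.8, 0.2, -139.9]
force: [-9.4, 3.7, 36.4]
opening: 0.0509
gripper_force: 30.1
```

Hard stop at TCP z 0.302, which is exactly the expected home height. Unload, open and rise.

```bash
python3 -m creep '[[[0,0,-0.012,0,0],[0,0,0,0,0],[0,0,0,0,1],[0,0,0,0,1],[0,0,0,0,1],[0,0,0,0,1],[0,0,0,0,1],[0,0,0,0,1]]]'; python3 -m creep '[[[0,0,-0.05,0,1],[0,0,-0.1,0,1],[0,0,-0.1,0,1],[0,0,-0.1,0,1],[0,0,-0.1,0,1],[0,0,0,0,1]]]'
python3 - <<'E'
from fit import *
o=telemetry.get_obs();s=snapshot("wrist");P=pose(s,o);print(o["tool_pos"])
b=s["frame"][:,:,::-1];cv2.imwrite("pics/w3.png",b)
s=snapshot("scene");P=pose(s)
for d in nets.masks_of(s,"sleeve"):
    u=d["uv"]
    if abs(u[0]-300)<20:
        f=minimize(lambda p:-iou([(s,P,d["region"])],p[0],p[1],p[2],.026,.12),[.588,-.0138,.05],method="Nelder-Mead",options=dict(initial_simplex=[[.588,-.0138,.05],[.595,-.0138,.05],[.588,-.006,.05],[.588,-.0138,.058]]));print(u,f.x,-f.fun)
f=s["frame"][:,:,::-1][130:260,240:400];cv2.imwrite("pics/scene2.png",cv2.resize(f,None,fx=3,fy=3))
E
```

```text
clock: 12.8
tool_pos: [0.5874, -0.0143, 0.2988]
orientation: [180.0, -0.1, -140.0]
force: [0.5, -0.4, -1.1]
opening: 0.0844
gripper_force: 0.0
clock: 13.3
tool_pos: [0.5886, -0.0142, 0.3945]
orientation: [-179.8, 0.3, -140.0]
force: [0.8, -0.4, 0.3]
opening: 0.0873
gripper_force: 0.0
[ 0.58858589 -0.01423857  0.39453904]
[305.1, 199.5] [ 0.58969313 -0.01416234  0.04770822] 0.9110546378653113
```

View pics/scene2.png

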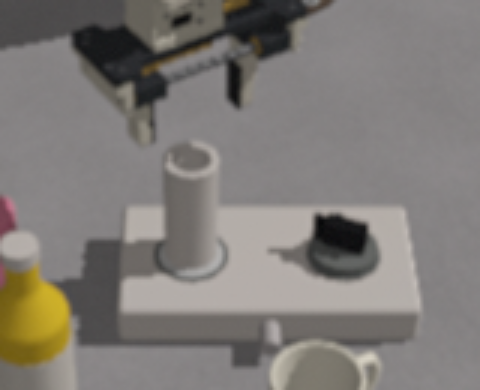

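Sleeve is home at crop (190,210): collar flush, underside fits at 0.048 m. Next, a look at the knob (crop 342,240).

```bash
python3 -m creep '[[[-0.139,0.105,0,0,1],[-0.139,0.105,0,0,1],[-0.139,0.105,0,0,1],[-0.139,0.105,0,0,1],[-0.139,0.105,0,0,1],[-0.139,0.105,0,0,1],[0,0,0,0,1],[0,0,0,0,1]]]'
python3 look.py c knob_grip index_mark
python3 - <<'E'
import cv2,numpy as np
f=cv2.imread("pics/w_c.png")
cv2.imwrite("pics/w_cc.png",cv2.resize(f[20:170,220:420],None,fx=4,fy=4,interpolation=cv2.INTER_CUBIC))
E
```

```text
clock: 14.12
tool_pos: [0.6343, 0.1914, 0.3873]
orientation: [180.0, -0.2, -139.9]
force: [-0.4, -0.7, 0.4]
opening: 0.0875
gripper_force: 0.0
14.1167 [0.6343 0.1914 0.3873] [ 179.9644   -0.1718 -139.8699] 0.08748390172320658
knob_grip [317.4  99.1] 0.94 [array([0.5702, 0.1336]), array([0.5708, 0.1346]), array([0.5718, 0.1359])]
M knob_grip [314.  99.] 0.96 3708 285 350 62 132 [102. 105. 106.]
M knob_grip [199. 216.] 0.68 4113 144 263 183 256 [174. 172. 162.]
M index_mark [281.  73.] 0.93 31328 99 408 0 186 [195. 193. 192.]
M index_mark [315.  97.] 0.32 3627 285 350 63 132 [102. 105. 106.]
```

View pics/w_cc.png

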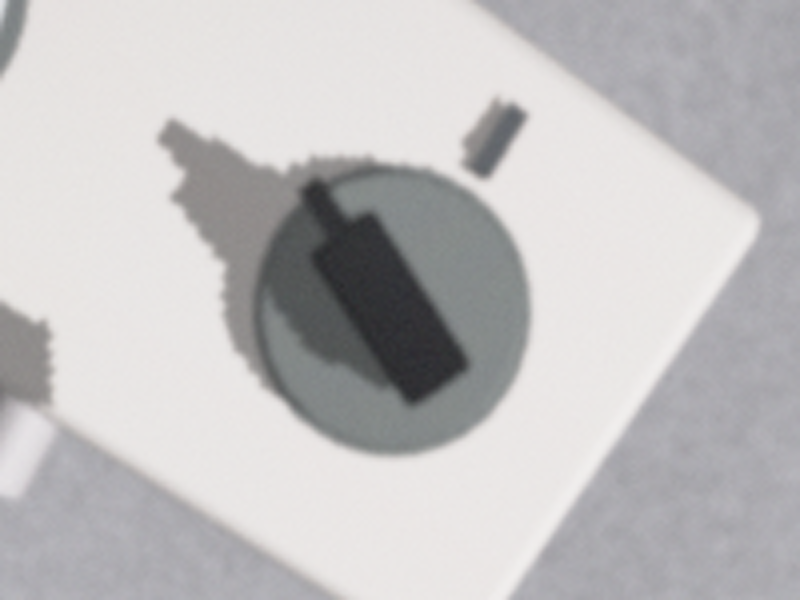

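Nose tip at crop (315,185), bar rear end (440,385), disc centre (392,310), mark (494,141).

Run:
```python
from h import *
o=telemetry.get_obs();s=snapshot("wrist");P=pose(s,o)
g=lambda u,v,z:atz(ray(s,(220+u/4,20+v/4),P),z)[:2]
n=g(315,185,.089);r=g(440,385,.089);c=g(392,310,.059);m=g(494,141,.049)
A=lambda v:np.degrees(np.arctan2(v[1],v[0]))
bm=r+(n-r)*21/54
print("nose",n,"rear",r,"bar mid",bm,"disc",c,"mark",m,"len",np.linalg.norm(n-r),np.linalg.norm(m-c))
a=A(n-r);print("bar ang",a,"mark ang from disc",A(m-c),"from barmid",A(m-bm),"from spigot",A(np.array([.588,-.0138])-bm),"yaw wanted",a-180+180)
Rt=R.from_euler("xyz",o["orientation"],degrees=True).as_matrix()
print(o["tool_pos"],"tool xy to barmid",(Rt.T@np.r_[(bm+c)/2-o["tool_pos"][:2],0])/.2)
```

```text
nose [0.56102203 0.10220572] rear [0.57604929 0.15190323] bar mid [0.57020536 0.13257642] disc [0.56989191 0.13188034] mark [0.52182803 0.12552146] len 0.051919752714229245 0.04848270118904633
bar ang -106.82397603425152 mark ang from disc -172.4635088239153 from barmid -171.7029306167625 from spigot -83.06869593958923 yaw wanted -106.82397603425153
[0.63424598 0.18844205 0.38921483] tool xy to barmid [ 4.26545915e-01 -9.50984509e-03  1.68922200e-04]
```

```bash
python3 -m creep '[[[0.142,-0.003,0,0,1],[0.142,-0.003,0,0,1],[0.142,-0.003,0,0,1],[0,0,0,-0.0735,1],[0,0,0,-0.0735,1],[0,0,0,-0.0735,1],[0,0,0,-0.0735,1],[0,0,0,-0.0735,1]]]'
python3 -m creep '[[[0,0,0.12,0,1],[0,0,0.12,0,1],[0,0,0.12,0,1],[0,0,0.12,0,1],[0,0,0.1,0,1],[0,0,0,0,1],[0,0,0,0,1],[0,0,0,0,1]]]'
```

```text
clock: 15.08
tool_pos: [0.5701, 0.1324, 0.3898]
orientation: [-180.0, 0.0, -106.7]
force: [-0.2, -0.1, 0.0]
opening: 0.0878
gripper_force: 0.0
clock: 15.75
tool_pos: [0.5708, 0.1332, 0.2747]
orientation: [-179.9, 0.1, -106.9]
force: [-0.5, -0.3, 0.3]
opening: 0.0872
gripper_force: 0.0
```

```bash
python3 -m creep '[[[0,0,0.06,0,1],[0,0,0.06,0,1],[0,0,0.042,0,1],[0,0,0,0,1],[0,0,0,0,1],[0,0,0,0,0],[0,0,0,0,0],[0,0,0,0,0]]]'
python3 -m creep '[[[0,0,0,0,0],[0,0,0,0,0],[0,0,0,0,0],[0,0,0,0,0],[0,0,0,0,0],[0,0,0,0,0]]]'
```

```text
clock: 16.42
tool_pos: [0.5705, 0.1335, 0.2416]
orientation: [-179.9, 0.0, -106.9]
force: [0.0, 0.2, -0.9]
opening: 0.0732
gripper_force: 0.0
clock: 16.92
tool_pos: [0.5703, 0.1334, 0.2408]
orientation: [180.0, -0.0, -106.9]
force: [0.6, -0.2, 0.0]
opening: 0.0332
gripper_force: 0.0
```

```bash
python3 -m creep '[[[0,0,0,0,0],[0,0,0,0,0],[0,0,0,0,0],[0,0,0,0,0],[0,0,0,0,0]]]'
```

```text
clock: 17.33
tool_pos: [0.5699, 0.1335, 0.2408]
orientation: [180.0, -0.0, -106.9]
force: [-5.0, 2.6, 3.8]
opening: 0.0177
gripper_force: 29.8
```

```bash
python3 -m creep '[[[0,0,0,0.06,0],[0,0,0,0.06,0],[0,0,0,0.06,0],[0,0,0,0.06,0],[0,0,0,0.06,0],[0,0,0,0.06,0],[0,0,0,0.06,0],[0,0,0,0.06,0]]]'; python3 -m creep '[[[0,0,0,0.06,0],[0,0,0,0.06,0],[0,0,0,0.06,0],[0,0,0,0.06,0],[0,0,0,0.013,0],[0,0,0,0,0],[0,0,0,0,0],[0,0,0,0,0]]]'
```

```text
clock: 18.0
tool_pos: [0.5695, 0.1339, 0.2408]
orientation: [179.9, -0.1, -150.4]
force: [-8.1, 5.8, 4.3]
opening: 0.0182
gripper_force: 29.8
clock: 18.67
tool_pos: [0.5694, 0.1341, 0.2408]
orientation: [179.9, -0.1, -172.9]
force: [-8.6, 7.6, 4.9]
opening: 0.0179
gripper_force: 29.8
```

Yaw is −172.9. Release, rise and check.

```bash
python3 -m creep '[[[0,0,0,0,1],[0,0,0,0,1],[0,0,0,0,1],[0,0,0,0,1],[0,0,0,0,1],[0,0,0,0,1]]]'; python3 -m creep '[[[0,0,-0.06,0,1],[0,0,-0.1,0,1],[0,0,-0.15,0,1],[0,0,-0.15,0,1],[0,0,-0.15,0,1],[0,0,-0.12,0,1],[0,0,0,0,1]]]'
python3 -m creep '[[[-0.14,0,0,0,1],[-0.14,0,0,0,1],[-0.14,0,0,0,1],[0,0,0,0,1],[0,0,0,0,1]]]'
python3 look.py d
python3 - <<'E'
import cv2
f=cv2.imread("pics/w_d.png");cv2.imwrite("pics/w_dc.png",cv2.resize(f[0:200,120:400],None,fx=2.8,fy=2.8,interpolation=cv2.INTER_CUBIC))
E
```

```text
clock: 19.17
tool_pos: [0.5704, 0.1332, 0.2408]
orientation: [-180.0, 0.0, -172.9]
force: [-0.0, -0.5, 0.7]
opening: 0.0518
gripper_force: 0.0
clock: 19.75
tool_pos: [0.5715, 0.1336, 0.3928]
orientation: [179.9, 0.5, -172.9]
force: [1.4, 1.0, 1.5]
opening: 0.0878
gripper_force: 0.0
clock: 20.17
tool_pos: [0.6546, 0.1437, 0.3853]
orientation: [-180.0, -0.1, -173.0]
force: [1.0, 0.0, -0.6]
opening: 0.0879
gripper_force: 0.0
20.1667 [0.6546 0.1437 0.3853] [-179.9653   -0.103  -172.9563] 0.08787197121481904
```

View pics/w_dc.png

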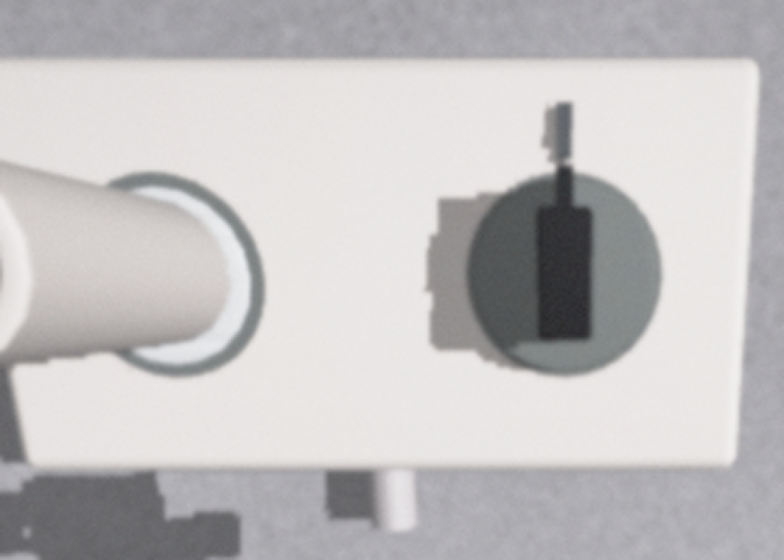

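The nose at crop (565,185) points straight at the mark (564,130), and the sleeve is seated on the collar (190,275). Robot is clear.

```bash
python3 -c "
from plant import workorder;print(workorder.close_job())"
```

```text
the job is handed in; nothing more can be done
None
```

The job is handed in at about 20 s on the clock: the sleeve is fully home with the collar pressed down, the knob's nose points at the mark, and the robot is clear; no verdict came back, and I didn't re-measure the bystanders, though the arm felt no unexpected contact.

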